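Free the screen's prop post and hold it drawn

ROBOT

A 6-joint arm with a two-finger parallel gripper is mounted at the origin on the work surface. World frame = base frame: x ahead of the robot, y to its left, z up, the work surface at z = 0. Lengths are in m, angles in degrees, forces in N, time in s.
With the tool pointing down it reaches from about 0.3 to 0.75 m from the base axis. Payload 8.5 kg.
Tool frame: the origin (TCP) lies midway between the tips of the shut fingers; the grasp point (between the pads) lies 19 mm behind it; z points along the fingers, y is the direction in which the jaws open and shut (so a half turn about z gives the same grasp; the last joint's range is limited). The gripper opens to 85 mm and grips with 20 to 120 N. Pads are 22 mm wide; open, the fingers measure 114 mm over their backs; the gripper's body (76 mm by 85 mm) begins 54 mm behind the grasp point. The pads swing forward as they close: fully open they stand 13 mm farther back than shut.
Start: joints at [-84.528, 21.807, 74.336, -0, 83.858, -12.336], TCP at [0.168, -0.524, 0.231] pointing down, gripper open.
Joint ranges: [-178.18, 178.18], [-50.72, 133.34], [12.68, 142.11], [-81.47, 261.47], [9.98, 163.14], [-165.26, 165.26]. Speed limits (degrees/s): [136.94, 136.94, 180, 180, 180, 180].

INTERFACE

Orientations are given as a 3x3 rotation matrix whose columns are the frame's x, y, z axes.
In Python, from rig import env, eyes, close_job gives the robot as it stands.
- The arm moves only by the tool jog_arm, never from a script. Its argument "deltas" is one flat list of numbers, 7 for each row, row after row: the shift along the tool's x, y, z in units of 0.75 m (1.0 is 0.75 m), then the turn, a rotation vector about the tool's x, y, z in units of 180 degrees (1.0 is 180 degrees), then the gripper command: -1 is fully open, 1 is shut, values between are in proportion. In form: [dx, dy, dz, ax, ay, az, fingers, dx, dy, dz, ax, ay, az, fingers, ...]. A call has 1 to 12 rows; each row is the pose to reach, as a shift and turn from the pose commanded when the call began, along the tool's axes at that moment, turning the shorter way round; what a row does not reach only later rows make up. A row lasts 1/12 s, in which the tool goes at most 41.7 mm and 7.16 degrees, less where a joint would pass 70% of its speed; a pose out of reach is approached as far as the arm can. A call with a number of a shift or a turn outside -1 to 1 is refused whole. A call with a gripper value outside its range is refused whole. The fingers move at their own pace and stop on an object; "grip_force" is the grip in N (left out, the last holds). Time passes only in rows, so rows that repeat a pose let the fingers close. It gives the time, the measured TCP pose, the force and the opening at its end, in the units of the state.
- env.observe(): the state, without advancing time (a new reading comes with each control period).
- eyes.get_image(name): name is "scene" or "top" or "wrist"; returns the picture (420x560x3 uint8, red, green, blue); there is no depth.
- eyes.camera_params(name): a dict with "intrinsics" (3x3 intrinsics, pixels), "R" (3x3) and "t" (3): a world point X has camera coordinates R X + t; the wrist camera has in their place "mount" (4x4, takes a point from camera to tool coordinates, whose origin is the TCP and whose axes are the flange's). Camera axes: x right, y down, z forward; pixel columns grow to the right and rows downward; lengths in m; the calibration is good to about 2 mm. The wrist camera is an equidistant fisheye: a pixel r from the principal point sees the ray r / f radians off the axis. A picture is of the moment at which its call begins: read the wrist's pose just before it. camera_params takes no time and is no camera call.
- close_job(): hands the job in, once; it reports no verdict.
The state is a dict: "time_s": time; "q": joint angles; "qvel": joint speeds; "joint_efforts": joint torques, N m; "position": TCP position; "tool_rot": TCP orientation; "ft_force": force on the tool from outside, world axes, zero at the start; "wrist_torque": the same for the moment, N m; "grip_width": finger opening in m.
Only numpy, scipy, OpenCV 4.12 (cv2) and the standard library are available. Lean on these libraries where they do the work, as an engineer would, in place of code of your own. Each camera call takes 0.05 s, during which the arm holds its last target.

TASK

On the prop-post clamp of the screen press, unlock the steel post by cranking the handwheel anticlockwise (seen from above) by at least one full turn. Then grip the post by its black knob and draw it straight up out of its bore by about 50 mm, so that its narrow neck stands clear above the metal tower while its foot stays in the bore, and finish while still holding it there, still and upright, so that I can fit the stop collar; leave everything else on the table where it is.

Things in the scene. Friction and masses are not known exactly. Their poses are not given: they have to be found in the camera images.
- clamp: the prop-post clamp, bolted to the table: a grey base plate 100 x 300 x 15 mm (long along its y axis) that carries a square aluminium tower (60 x 60 mm, top 110 mm above the table, bore in its top) at y = +85 mm and a round column with a steel handwheel on top at y = -85 mm, joined by a cross tube that hides a lock pin. Origin: centre of its underside, on the table; z up
- bore_mouth (a point): centre of the bore's mouth, on the tower's top face, 110 mm above the table; axes as the clamp's, z up along the bore. The bore is vertical, 21 mm wide and 95 mm deep
- wheel_axis (a point): point on the handwheel's upright axis, 122 mm above the table, level with the grip point of the crank knob. The wheel is a flat steel disc 130 mm across, its top 88 mm above the table
- crank_grip (a point): point to grip on the crank knob: middle of the black upright knob (24 mm wide, standing up to 145 mm above the table; its underside is 89 mm above it) that stands on the wheel 50 mm from the wheel's axis. The knob spins freely on its own pin, so a hand can hold it without turning while the wheel goes round
- wheel (a joint): angle of the handwheel, rad: about 0 is locked, it grows anticlockwise seen from above, and it stops at 8.2. One full turn (6.2 and over) draws the lock pin fully out of the post's neck; the pin blocks the post before about half a turn and drags on it until nearly a full one. Turning takes about 0.2 N m (4 N at the crank knob); it stays where it is left
- rod: the post: a steel rod 20 mm wide and 113 mm long with a black cylindrical knob (28 mm wide, 32 mm high) on top and a narrow neck (8 mm wide, 14 mm high, 57 to 71 mm above the foot). About 0.2 to 0.45 kg, loose. Origin: centre of its foot; z up along the rod. Home, its foot stands on the bore's floor, 95 mm below the mouth; when let go it drops back
- rod_grip (a point): point to grip on the post: middle of its black knob, 130 mm above its foot (145 mm above the table when home; the knob spans 128 to 160 mm above the table then)
- collar: a plain steel ring, 36 mm across, 12 mm high, lying on the clamp's base plate between wheel and tower; leave it. Origin: on its underside
- wrench: an open-ended wrench, 160 mm long, lying beside the clamp; leave it. Origin: on its underside
- tub_a: a blue ink tub with a white lid, 84 mm wide, 85 mm high; leave it. Origin: on its underside
- tub_b: a white ink tub with a black lid, 72 mm wide, 100 mm high; leave it. Origin: on its underside
- tape: a roll of tape, 96 mm across, 24 mm high, lying flat; leave it. Origin: on its underside
- spatula: an ink spatula, 250 mm long, lying flat; leave it. Origin: on its underside
Not all that is in view belongs to the job. Several things have the shape of the rod; the one meant has the colours described above.

How it is judged (in metres and radians):
On the way, in this order (a step that is already met when the one before it is completed fails the run):
1. the handwheel is backed off by a full turn while the post is still home (value of joint wheel above 6.2 rad and z of rod in the frame of bore_mouth below -0.085 m), for 0.2 s.
2. the post is drawn partway by its knob (z of rod in the frame of bore_mouth between -0.057 and -0.033 m and contact force between the fingers and rod above 2 N), for 0.2 s.
At the end, for the whole second after the job is handed in: the fingers hold the post (over 2 N) with its foot 33 to 57 mm below the bore's mouth (drawn 38 to 62 mm), within 0.06 rad of upright, within 4 mm of the bore's axis, slower than 10 mm/s, and the handwheel stays backed off (over 6.0 rad) (all of step 2 and linear speed of rod below 0.01 m/s and angle between the z axis of rod and the z axis of bore_mouth, either way round below 0.06 rad and horizontal distance between rod and bore_mouth below 0.004 m and value of joint wheel above 6 rad); the arm keeps its last pose, push and grip.
It fails at once if the post's foot leaves the bore (z of rod in the frame of bore_mouth above -0.004 m).
It fails at once if another thing on the table is moved by more than 30 mm (distance of any of collar, wrench, tub_a, tub_b, tape, spatula from where it was at the start of the episode above 0.03 m).
It also fails if it takes over 64 s, if anything falls off the work surface, if the arm or the gripper's body presses on something with over 40 N, if the wrist force passes 120 N, or if a joint passes its speed limit or range.

## Working session

There is one attempt and no reset: what is moved stays moved. The work goes in short steps, Python scripts to look and compute and a tool call to move; the robot and the scene stay as the last step left them, time stands still between calls to the robot, and variables do not carry over. Pictures are saved under pics/ and viewed, and the job is handed in when it is done.

Besides the shell and the picture viewer there is one more tool, called after ">>>" as name(argument=value, ...) on one line, values as JSON. jog_arm: Moves the arm, as the interface text tells. Its arguments: {"type":"object","properties":{"deltas":{"type":"array"},"grip_force":{"type":"number"}},"required":["deltas"]}

```bash
mkdir -p pics; ls
cat > h.py <<'E'
import numpy as np,cv2
from rig import env,eyes,close_job
def snap(n,f):
    im=eyes.get_image(n); cv2.imwrite(f'pics/{f}.png',im[:,:,::-1]); return im
E
python3 - <<'E'
from h import *
print(env.observe())
for n in ("scene","top","wrist"):
    snap(n,n+"0")
    print(n,eyes.camera_params(n))
a=cv2.imread('pics/scene0.png');b=cv2.imread('pics/top0.png');c=cv2.imread('pics/wrist0.png')
E
```

```text
pics
{'time_s': 0.0, 'q': array([-8.45304522e+01,  2.18388342e+01,  7.43866082e+01, -1.37812932e-03,
        8.38570966e+01, -1.23350681e+01]), 'qvel': array([ 0.00783239,  0.10224989, -0.10543344, -0.08700493,  0.03001289,
        0.05418792]), 'joint_efforts': array([-2.19425216e-03, -4.48460376e+01, -2.31280035e+01, -3.60066342e-04,
        4.79567403e-03, -2.55879307e-06]), 'position': array([ 0.16814306, -0.52334653,  0.23072107]), 'tool_rot': array([[ 9.52103992e-01,  3.05774364e-01, -1.61116870e-04],
       [ 3.05774274e-01, -9.52102958e-01,  1.43173785e-03],
       [ 2.84388882e-04, -1.41242872e-03, -9.99998962e-01]]), 'ft_force': array([ 1.16210527, -0.18483243,  0.13287321]), 'wrist_torque': array([ 0.00713355, -0.00040648, -0.01197081]), 'grip_width': 0.08561805232182744}
scene {'intrinsics': array([[504.19896232,   0.        , 273.98176423],
       [  0.        , 504.19896232, 213.54705608],
       [  0.        ,   0.        ,   1.        ]]), 'R': array([[-7.55199480e-01,  6.55495005e-01,  2.08623054e-04],
       [ 4.42191454e-01,  5.09686150e-01, -7.38028961e-01],
     
[... 311 characters left out ...]
0.99946288, -0.0206198 ],
       [-0.99378492,  0.0275515 , -0.10785385],
       [ 0.10836403,  0.01774449, -0.9939529 ]]), 't': array([0.05015206, 0.5505806 , 1.05133348])}
wrist {'intrinsics': array([[325.1922621 ,   0.        , 279.28116068],
       [  0.        , 325.1922621 , 206.95810359],
       [  0.        ,   0.        ,   1.        ]]), 'mount': array([[-8.51687353e-04, -9.61071628e-01, -2.76298029e-01,
         7.02494214e-02],
       [ 9.99999450e-01, -6.49431966e-04, -8.23517448e-04,
        -1.29440385e-04],
       [ 6.12022482e-04, -2.76298579e-01,  9.61071652e-01,
        -1.42728263e-01],
       [ 0.00000000e+00,  0.00000000e+00,  0.00000000e+00,
         1.00000000e+00]])}
```

View pics/scene0.png

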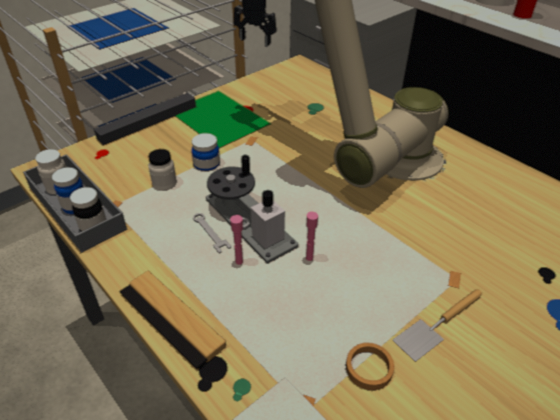

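View pics/top0.png

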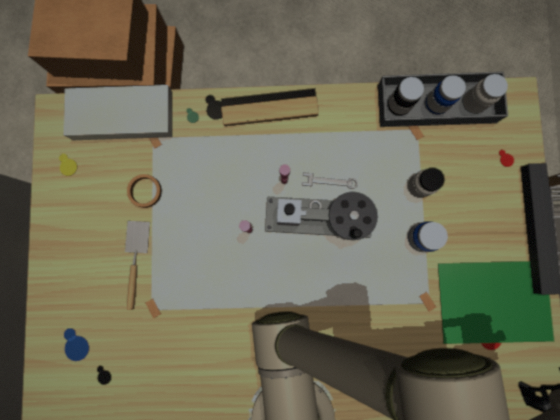

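View pics/wrist0.png

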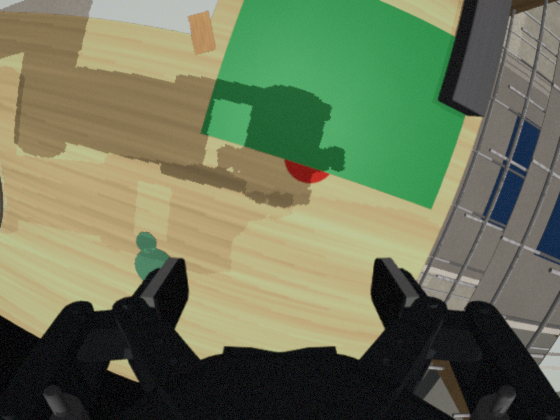

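Candidates for the post, as scene pixels: black-knobbed post in the tower (267,198), crank knob on the wheel (245,163), and pink decoys at (237,220) and (312,218). By description I choose the black knob on the tower. I'll check the choice in a close crop.

Run:
```python
import cv2
a=cv2.imread('pics/scene0.png')[140:280,180:340];b=cv2.imread('pics/top0.png')[150:260,220:400]
a=cv2.resize(a,None,fx=5,fy=5,interpolation=cv2.INTER_CUBIC);b=cv2.resize(b,None,fx=4.4,fy=4.4,interpolation=cv2.INTER_CUBIC)
cv2.imwrite('pics/s_crop.png',cv2.resize(a,(640,560)));cv2.imwrite('pics/t_crop.png',b);print(b.shape)
```

```text
(484, 792, 3)
```

View pics/s_crop.png

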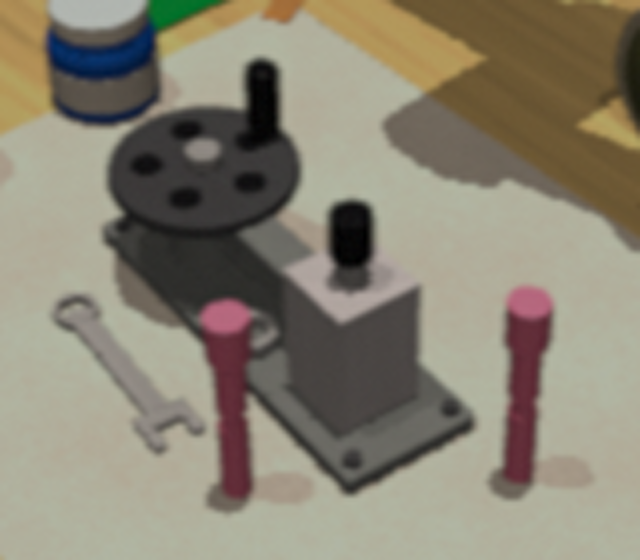

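View pics/t_crop.png

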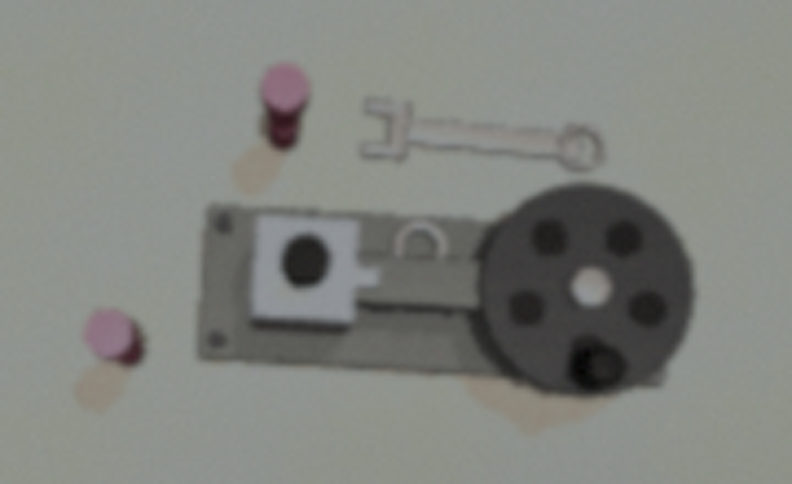

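```bash
cat > fit.py <<'E'
from h import *
from scipy.optimize import least_squares
P={n:eyes.camera_params(n) for n in("top","scene")}
def proj(n,X):
    p=P[n];c=p["R"]@X+p["t"];u=p["intrinsics"]@(c/c[2]);return u[:2]
def up(n,u,v): 
    s,o=(4.4,(220,150)) if n=="top" else (4.0,(180,140))
    return np.array([(u+.5)/s-.5+o[0],(v+.5)/s-.5+o[1]])
def back(n,px,z):
    p=P[n];d=p["R"].T@np.linalg.inv(p["intrinsics"])@np.r_[px,1];c=-p["R"].T@p["t"]
    return c+d*(z-c[2])/d[2]
T="top";S="scene"
E
python3 - <<'E'
from fit import *
for nm,n,u,v,z in [("disc",T,586,288,.088),("disc",S,204,166,.088),("posttop",T,306,260,.16),("posttop",S,351,211,.16),("cranktop",T,600,364,.145),("cranktop",S,262,69,.145),
 ("tower",T,303,269,.11),("tower",S,351,278,.11),("pink1",T,285,87,.145),("pink1",S,227,318,.145),("pink2",T,109,333,.145),("pink2",S,530,303,.145),
 ("tA",T,252,213,.11),("tB",T,357,220,.11),("tC",T,352,324,.11),("tD",T,250,318,.11)]:
    print(nm,n,back(n,up(n,u,v),z).round(4))
E
```

```text
disc top [ 0.5439 -0.1756  0.088 ]
disc scene [ 0.5435 -0.1707  0.088 ]
posttop top [ 0.5563 -0.0067  0.16  ]
posttop scene [ 0.5549 -0.0057  0.16  ]
cranktop top [ 0.4945 -0.1707  0.145 ]
cranktop scene [ 0.4937 -0.1678  0.145 ]
tower top [ 0.5574 -0.006   0.11  ]
tower scene [ 0.5576 -0.0032  0.11  ]
pink1 top [0.6588 0.002  0.145 ]
pink1 scene [0.6579 0.0064 0.145 ]
pink2 top [0.5196 0.1059 0.145 ]
pink2 scene [0.519  0.1103 0.145 ]
tA top [0.5916 0.0232 0.11  ]
tB top [ 0.5857 -0.0387  0.11  ]
tC top [ 0.5241 -0.0337  0.11  ]
tD top [0.5293 0.026  0.11  ]
```

The crop confirms it: the black-knobbed post stands in the tower at (267,192). Both pink ones are decoys standing loose. The two cameras agree to within 5 mm: wheel axis ≈ (0.544,-0.173), post ≈ (0.556,-0.006), crank ≈ (0.494,-0.169). The spacings of 168 and 50 mm also fit the given sizes. Next I'll move above the crank.

>>> jog_arm(deltas=[0.017, -0.0095, 0.0005, 0, 0, 0.003, -1, 0.056, -0.032, 0.0015, 0, 0, 0.01, -1, 0.103, -0.0585, 0.0027, 0, 0, 0.018, -1, 0.151, -0.0855, 0.004, 0, 0, 0.027, -1, 0.198, -0.112, 0.005, 0, 0, 0.035, -1, 0.246, -0.139, 0.0065, 0, 0, 0.044, -1, 0.293, -0.166, 0.0077, 0, 0, 0.052, -1, 0.34, -0.193, 0.009, 0, 0, 0.06, -1, 0.388, -0.22, 0.0102, 0, 0, 0.069, -1, 0.435, -0.247, 0.0115, 0, 0, 0.077, -1, 0.48, -0.272, 0.0126, 0, 0, 0.085, -1, 0.52, -0.295, 0.0137, 0, 0, 0.093, -1], grip_force=30)

```text
time_s: 1.15
position: [0.4731, -0.1916, 0.2209]
tool_rot: [[1.0, 0.018, -0.0], [0.018, -1.0, 0.0], [-0.0, -0.0, -1.0]]
ft_force: [0.1, -0.7, -0.3]
grip_width: 0.0854
```

>>> jog_arm(deltas=[0.015, -0.015, 0.001, 0, 0, 0.003, -1, 0.028, -0.03, 0.001, 0, 0, 0.006, -1, 0.028, -0.03, 0.001, 0, 0, 0.006, -1, 0.028, -0.03, 0.001, 0, 0, 0.006, -1])

```text
time_s: 1.48
position: [0.4924, -0.1705, 0.22]
tool_rot: [[1.0, 0.001, -0.001], [0.001, -1.0, 0.0], [-0.001, -0.0, -1.0]]
ft_force: [-0.5, -0.5, 0.3]
grip_width: 0.0854
```

Run:
```python
from h import *
s=env.observe();print(s['position'],s['tool_rot'].round(4),s['q'].round(1))
snap('wrist','w1')
```

```text
[ 0.49243955 -0.17048166  0.22001658] [[ 1.0e+00  1.4e-03 -6.0e-04]
 [ 1.4e-03 -1.0e+00  2.0e-04]
 [-6.0e-04 -2.0e-04 -1.0e+00]] [-32.1  19.4  80.   -0.   80.6  57.8]
```

View pics/w1.png

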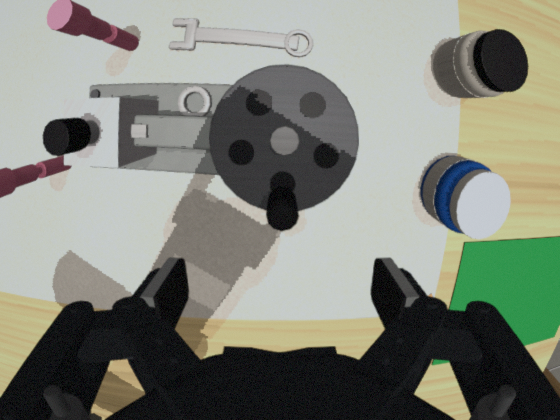

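```bash
cat > wr.py <<'E'
from h import *
W=eyes.camera_params("wrist");K=W["intrinsics"];M=W["mount"]
def wback(u,v,z,p,R):
    d=np.array([u-K[0,2],v-K[1,2]]);r=np.hypot(*d);th=r/K[0,0]
    ray=np.r_[np.sin(th)*d/r,np.cos(th)];ray=R@M[:3,:3]@ray;c=p+R@M[:3,3]
    return c+ray*(z-c[2])/ray[2]
E
python3 - <<'E'
from wr import *
s=env.observe();p,R=s['position'],s['tool_rot']
for nm,u,v,z in[("disc",284,138,.088),("cranktop",283,213,.145),("tower",91,132,.11),("posttop",58,136,.16),("crankbase",283,184,.1)]:print(nm,wback(u,v,z,p,R).round(4))
im=cv2.imread('pics/w1.png');cv2.imwrite('pics/w1c.png',cv2.resize(im[60:240,30:370],None,fx=2.3,fy=2.3,interpolation=cv2.INTER_CUBIC))
E
```

```text
disc [ 0.5435 -0.1747  0.088 ]
cranktop [ 0.4952 -0.1733  0.145 ]
tower [ 0.5572 -0.0074  0.11  ]
posttop [ 0.5581 -0.0087  0.16  ]
crankbase [ 0.5064 -0.1737  0.1   ]
```

View pics/w1c.png

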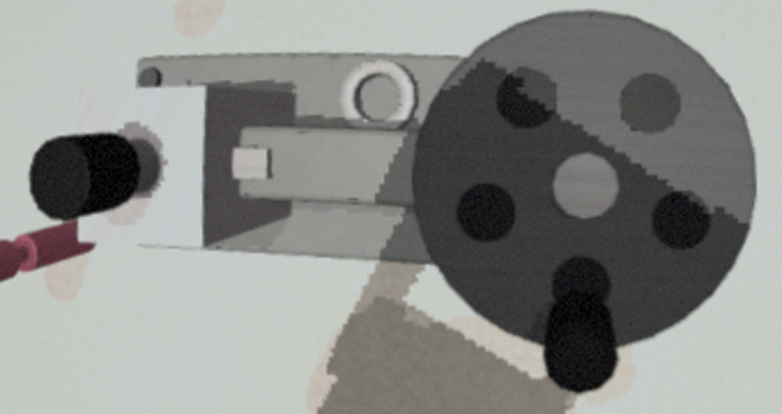

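The wrist view shows the wheel hub at (285,140), crank knob top at (282,215) and post knob at (55,137). It agrees with the fixed cameras: axis (.5436,-.174), crank (.494,-.172). Next I'll lower onto the crank knob and grip it.

>>> jog_arm(deltas=[0.0017, 0.002, 0.03, 0, 0, 0, -1, 0.0017, 0.002, 0.07, 0, 0, 0, -1, 0.0017, 0.002, 0.11, 0, 0, 0, -1, 0.0017, 0.002, 0.14, 0, 0, 0, -1, 0.0017, 0.002, 0.153, 0, 0, 0, -1, 0.0017, 0.002, 0.153, 0, 0, 0, -1, 0.0017, 0.002, 0.153, 0, 0, 0, 1, 0.0017, 0.002, 0.153, 0, 0, 0, 1, 0.0017, 0.002, 0.153, 0, 0, 0, 1, 0.0017, 0.002, 0.153, 0, 0, 0, 1, 0.0017, 0.002, 0.153, 0, 0, 0, 1, 0.0017, 0.002, 0.153, 0, 0, 0, 1], grip_force=30)

```text
time_s: 2.53
position: [0.494, -0.1725, 0.1063]
tool_rot: [[1.0, -0.0, 0.001], [-0.0, -1.0, -0.001], [0.001, 0.001, -1.0]]
ft_force: [-0.3, 0.6, 4.1]
grip_width: 0.0233
```

>>> jog_arm(deltas=[0, 0, 0, 0, 0, 0, 1, 0, 0, 0, 0, 0, 0, 1, 0, 0, 0, 0, 0, 0, 1, 0, 0, 0, 0, 0, 0, 1])

```text
time_s: 2.87
position: [0.4939, -0.1725, 0.1063]
tool_rot: [[1.0, -0.0, 0.001], [-0.0, -1.0, -0.001], [0.001, 0.001, -1.0]]
ft_force: [-1.1, 0.9, 6.2]
grip_width: 0.0234
```

Run:
```python
from h import *
s=env.observe();print(s['position'],s['grip_width'],s['ft_force'],s['wrist_torque'])
snap('wrist','w2')
```

```text
[ 0.49394161 -0.17246245  0.10629433] 0.023438878407699783 [-1.13508541  0.85988771  6.18410858] [ 0.07913129  0.21788408 -0.02321001]
```

View pics/w2.png

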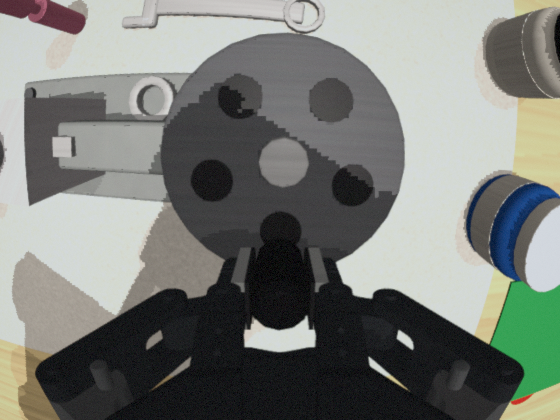

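Knob gripped (opening 23.4 mm, pads either side at (240,280) and (318,280)). Next I'll compute the circle.

```bash
cat > arc.py <<'E'
from h import *
import sys
def arc(a0,step,n,r=.05):
    a0=np.radians(a0)
    for k in range(1,n+1):
        a=a0+np.radians(step*k)
        print(f"{r*(np.cos(a)-np.cos(a0))/.75:.4f}, {-r*(np.sin(a)-np.sin(a0))/.75:.4f}",end=' | ')
    print()
if __name__=="__main__": arc(*map(float,sys.argv[1:3]),int(sys.argv[3]))
E
python3 arc.py 178 5 12
python3 - <<'E'
from wr import *
s=env.observe();p,R=s['position'],s['tool_rot']
print(wback(283,156,.088,p,R),wback(284,162,.09,p,R))
E
```

```text
0.0001, 0.0058 | 0.0006, 0.0116 | 0.0017, 0.0173 | 0.0032, 0.0229 | 0.0053, 0.0284 | 0.0078, 0.0336 | 0.0107, 0.0386 | 0.0141, 0.0434 | 0.0179, 0.0478 | 0.0220, 0.0519 | 0.0265, 0.0556 | 0.0313, 0.0589 | 
[ 0.54419225 -0.17410073  0.088     ] [ 0.54145128 -0.17457373  0.09      ]
```

>>> jog_arm(deltas=[0.0001, 0.0058, 0, 0, 0, 0, 1, 0.0006, 0.0116, 0, 0, 0, 0, 1, 0.0017, 0.0173, 0, 0, 0, 0, 1, 0.0032, 0.0229, 0, 0, 0, 0, 1, 0.0053, 0.0284, 0, 0, 0, 0, 1, 0.0078, 0.0336, 0, 0, 0, 0, 1, 0.0107, 0.0386, 0, 0, 0, 0, 1, 0.0141, 0.0434, 0, 0, 0, 0, 1, 0.0179, 0.0478, 0, 0, 0, 0, 1, 0.022, 0.0519, 0, 0, 0, 0, 1, 0.0265, 0.0556, 0, 0, 0, 0, 1, 0.0313, 0.0589, 0, 0, 0, 0, 1])

```text
time_s: 3.92
position: [0.5169, -0.2164, 0.1063]
tool_rot: [[1.0, -0.0, -0.001], [-0.0, -1.0, 0.0], [-0.001, -0.0, -1.0]]
ft_force: [-4.2, 2.2, 8.3]
grip_width: 0.0231
```

```bash
python3 arc.py 238 8 12
python3 - <<'E'
from h import *
s=env.observe();d=s['position'][:2]-[.5438,-.174];print(s['position'],np.hypot(*d),np.degrees(np.arctan2(d[1],d[0]))%360,s['grip_width'],s['ft_force'],s['wrist_torque'])
E
```

```text
0.0082, 0.0044 | 0.0170, 0.0075 | 0.0260, 0.0095 | 0.0353, 0.0101 | 0.0446, 0.0095 | 0.0537, 0.0075 | 0.0624, 0.0044 | 0.0707, 0.0000 | 0.0782, -0.0055 | 0.0849, -0.0119 | 0.0906, -0.0193 | 0.0952, -0.0273 | 
[ 0.51692496 -0.21643954  0.10628793] 0.05023327658910732 237.65577158019784 0.023072576524815012 [-4.15951515  2.21957218  8.31083314] [ 0.32569778  0.63643736 -0.01635516]
```

Low forces, following well (238°). I'll continue at 8°/row.

>>> jog_arm(deltas=[0.0082, 0.0044, 0, 0, 0, 0, 1, 0.017, 0.0075, 0, 0, 0, 0, 1, 0.026, 0.0095, 0, 0, 0, 0, 1, 0.0353, 0.0101, 0, 0, 0, 0, 1, 0.0446, 0.0095, 0, 0, 0, 0, 1, 0.0537, 0.0075, 0, 0, 0, 0, 1, 0.0624, 0.0044, 0, 0, 0, 0, 1, 0.0707, 0, 0, 0, 0, 0, 1, 0.0782, -0.0055, 0, 0, 0, 0, 1, 0.0849, -0.0119, 0, 0, 0, 0, 1, 0.0906, -0.0193, 0, 0, 0, 0, 1, 0.0952, -0.0273, 0, 0, 0, 0, 1])

```text
time_s: 4.92
position: [0.5887, -0.1968, 0.1063]
tool_rot: [[1.0, -0.0, 0.0], [-0.0, -1.0, -0.002], [0.0, 0.002, -1.0]]
ft_force: [-4.4, -3.5, 5.6]
grip_width: 0.023
```

```bash
python3 arc.py 334 8 12
python3 - <<'E'
from h import *
s=env.observe();d=s['position'][:2]-[.5438,-.174];print(s['position'],np.hypot(*d),np.degrees(np.arctan2(d[1],d[0]))%360,s['grip_width'],s['ft_force'],s['wrist_torque'],s['q'].round())
E
```

```text
0.0035, -0.0086 | 0.0057, -0.0176 | 0.0067, -0.0269 | 0.0064, -0.0362 | 0.0048, -0.0454 | 0.0019, -0.0542 | -0.0022, -0.0626 | -0.0074, -0.0703 | -0.0136, -0.0772 | -0.0207, -0.0832 | -0.0286, -0.0881 | -0.0371, -0.0919 | 
[ 0.5886569  -0.19675442  0.10634011] 0.05029815838226063 333.10283026032926 0.023039760115732343 [-4.40225181 -3.48318757  5.62914945] [-0.48826027  0.71497108 -0.04338514] [-29.  35.  73.  -0.  72.  61.]
```

>>> jog_arm(deltas=[0.0035, -0.0086, 0, 0, 0, 0, 1, 0.0057, -0.0176, 0, 0, 0, 0, 1, 0.0067, -0.0269, 0, 0, 0, 0, 1, 0.0064, -0.0362, 0, 0, 0, 0, 1, 0.0048, -0.0454, 0, 0, 0, 0, 1, 0.0019, -0.0542, 0, 0, 0, 0, 1, -0.0022, -0.0626, 0, 0, 0, 0, 1, -0.0074, -0.0703, 0, 0, 0, 0, 1, -0.0136, -0.0772, 0, 0, 0, 0, 1, -0.0207, -0.0832, 0, 0, 0, 0, 1, -0.0286, -0.0881, 0, 0, 0, 0, 1, -0.0371, -0.0919, 0, 0, 0, 0, 1])

```text
time_s: 5.92
position: [0.5617, -0.1275, 0.1064]
tool_rot: [[1.0, -0.0, 0.004], [-0.0, -1.0, -0.002], [0.004, 0.002, -1.0]]
ft_force: [3.6, -4.6, 3.5]
grip_width: 0.023
```

```bash
python3 arc.py 70 8 12
python3 - <<'E'
from h import *
s=env.observe();d=s['position'][:2]-[.5438,-.174];print(s['position'],np.hypot(*d),np.degrees(np.arctan2(d[1],d[0]))%360,s['grip_width'],s['ft_force'],s['wrist_torque'],s['q'].round())
E
```

```text
-0.0089, -0.0026 | -0.0182, -0.0039 | -0.0275, -0.0039 | -0.0367, -0.0026 | -0.0456, -0.0000 | -0.0541, 0.0038 | -0.0620, 0.0087 | -0.0691, 0.0147 | -0.0753, 0.0216 | -0.0805, 0.0293 | -0.0846, 0.0377 | -0.0875, 0.0465 | 
[ 0.56165506 -0.12748108  0.10635481] 0.04982783183564586 69.00201868800139 0.023008383320558032 [ 3.55096945 -4.55794322  3.47140237] [-0.92757678 -0.44425655  0.02198526] [-25.  31.  81.  -0.  68.  65.]
```

>>> jog_arm(deltas=[-0.0089, -0.0026, 0, 0, 0, 0, 1, -0.0182, -0.0039, 0, 0, 0, 0, 1, -0.0275, -0.0039, 0, 0, 0, 0, 1, -0.0367, -0.0026, 0, 0, 0, 0, 1, -0.0456, 0, 0, 0, 0, 0, 1, -0.0541, 0.0038, 0, 0, 0, 0, 1, -0.062, 0.0087, 0, 0, 0, 0, 1, -0.0691, 0.0147, 0, 0, 0, 0, 1, -0.0753, 0.0216, 0, 0, 0, 0, 1, -0.0805, 0.0293, 0, 0, 0, 0, 1, -0.0846, 0.0377, 0, 0, 0, 0, 1, -0.0875, 0.0465, 0, 0, 0, 0, 1])

```text
time_s: 6.92
position: [0.4955, -0.1615, 0.1063]
tool_rot: [[1.0, -0.0, 0.002], [-0.0, -1.0, 0.001], [0.002, -0.001, -1.0]]
ft_force: [3.6, 3.9, 6.5]
grip_width: 0.0233
```

```bash
python3 arc.py 166 8 8
python3 - <<'E'
from h import *
s=env.observe();d=s['position'][:2]-[.5438,-.174];print(s['position'],np.hypot(*d),np.degrees(np.arctan2(d[1],d[0]))%360,s['grip_width'],s['ft_force'],s['wrist_torque'],s['q'].round())
E
```

```text
-0.0016, 0.0092 | -0.0019, 0.0185 | -0.0010, 0.0277 | 0.0013, 0.0367 | 0.0048, 0.0454 | 0.0094, 0.0534 | 0.0151, 0.0607 | 0.0218, 0.0672 | 
[ 0.49549409 -0.16150379  0.10628626] 0.04989605548474074 165.49616255162832 0.023282393360233914 [3.62430114 3.94785931 6.53572071] [ 0.59006724 -0.67077213 -0.03239063] [-31.  26.  90.   0.  64.  59.]
```

>>> jog_arm(deltas=[-0.0016, 0.0092, 0, 0, 0, 0, 1, -0.0019, 0.0185, 0, 0, 0, 0, 1, -0.001, 0.0277, 0, 0, 0, 0, 1, 0.0013, 0.0367, 0, 0, 0, 0, 1, 0.0048, 0.0454, 0, 0, 0, 0, 1, 0.0094, 0.0534, 0, 0, 0, 0, 1, 0.0151, 0.0607, 0, 0, 0, 0, 1, 0.0218, 0.0672, 0, 0, 0, 0, 1, 0.0218, 0.0672, 0, 0, 0, 0, 1, 0.0218, 0.0672, 0, 0, 0, 0, 1, 0.0218, 0.0672, 0, 0, 0, 0, 1])

```text
time_s: 7.83
position: [0.5119, -0.2127, 0.1063]
tool_rot: [[1.0, -0.0, 0.002], [-0.0, -1.0, -0.001], [0.002, 0.001, -1.0]]
ft_force: [1.4, -2.1, 7.5]
grip_width: 0.023
```

Run:
```python
from h import *
s=env.observe();d=s['position'][:2]-[.5438,-.174];print(s['position'],np.hypot(*d),np.degrees(np.arctan2(d[1],d[0]))%360,s['grip_width'],s['ft_force'],s['wrist_torque'],s['q'].round())
```

```text
[ 0.51185696 -0.21271987  0.10630988] 0.05019547718675947 230.47811406435972 0.023037926619796433 [ 1.42235227 -2.08113704  7.45972437] [-0.26302728 -0.17216998  0.00864909] [-35.  29.  85.   0.  66.  55.]
```

Wheel is at about 412° (7.2 rad). Now I'll open, let it settle, lift straight up and look.

>>> jog_arm(deltas=[0, 0, 0, 0, 0, 0, -1, 0, 0, 0, 0, 0, 0, -1, 0, 0, 0, 0, 0, 0, -1, 0, 0, 0, 0, 0, 0, -1, 0, 0, 0, 0, 0, 0, -1, 0, 0, 0, 0, 0, 0, -1, 0, 0, -0.03, 0, 0, 0, -1, 0, 0, -0.07, 0, 0, 0, -1, 0, 0, -0.11, 0, 0, 0, -1, 0, 0, -0.14, 0, 0, 0, -1, 0, 0, -0.15, 0, 0, 0, -1, 0, 0, -0.15, 0, 0, 0, -1])

```text
time_s: 8.83
position: [0.5119, -0.2127, 0.2195]
tool_rot: [[1.0, -0.0, 0.003], [-0.0, -1.0, -0.002], [0.003, 0.002, -1.0]]
ft_force: [0.6, -0.7, -0.2]
grip_width: 0.0852
```

Run:
```python
from wr import *
s=env.observe();print(s['position'],s['tool_rot'].round(4).tolist(),s['grip_width'])
snap('wrist','w3');snap('top','top3')
```

```text
[ 0.5119112  -0.21265629  0.21953323] [[1.0, -0.0002, 0.0028], [-0.0002, -1.0, -0.0019], [0.0028, 0.0019, -1.0]] 0.08520244003075206
```

View pics/w3.png

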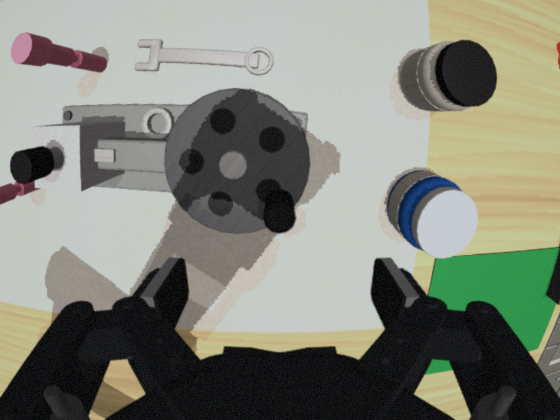

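View pics/top3.png

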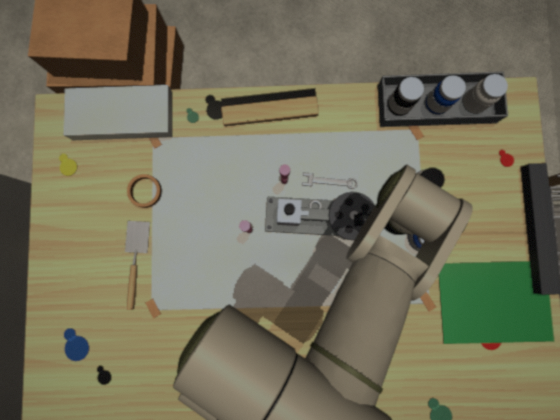

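Knob now sits at (280,211) down-right of the hub (233,165), i.e. about 230°, as intended. Nothing else has moved. I'll move over the post.

>>> jog_arm(deltas=[0.005, -0.02, 0, 0, 0, 0, -1, 0.013, -0.06, 0, 0, 0, 0, -1, 0.022, -0.1, 0, 0, 0, 0, -1, 0.03, -0.14, 0, 0, 0, 0, -1, 0.039, -0.18, 0, 0, 0, 0, -1, 0.048, -0.22, 0, 0, 0, 0, -1, 0.055, -0.254, 0, 0, 0, 0, -1, 0.059, -0.274, 0, 0, 0, 0, -1, 0.059, -0.274, 0, 0, 0, 0, -1, 0.059, -0.274, 0, 0, 0, 0, -1, 0.059, -0.274, 0, 0, 0, 0, -1])

```text
time_s: 9.85
position: [0.5554, -0.0076, 0.2169]
tool_rot: [[1.0, -0.001, -0.002], [-0.001, -1.0, 0.0], [-0.002, -0.0, -1.0]]
ft_force: [1.0, -0.1, 0.4]
grip_width: 0.0852
```

Run:
```python
from wr import *
s=env.observe();print(s['position'],s['tool_rot'].round(4).tolist(),s['grip_width'],s['q'].round())
im=snap('wrist','w4')
```

```text
[ 0.55538676 -0.00757078  0.21692712] [[1.0, -0.0007, -0.0021], [-0.0007, -1.0, 0.0002], [-0.0021, -0.0002, -1.0]] 0.08522487477087927 [-13.  23.  75.  -0.  82.  77.]
```

View pics/w4.png

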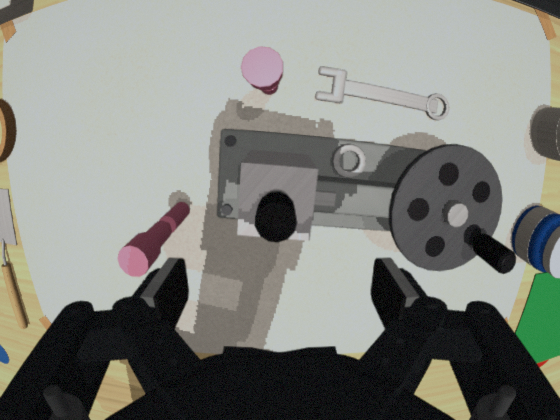

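Run:
```python
from wr import *
s=env.observe();p,R=s['position'],s['tool_rot']
for c in [(276,218,.16),(239,163,.11),(318,168,.11),(312,241,.11),(237,238,.11)]:print(wback(*c,p,R).round(4))
im=cv2.imread('pics/w4.png');cv2.imwrite('pics/w4c.png',cv2.convertScaleAbs(cv2.resize(im[140:260,200:350],None,fx=5,fy=5,interpolation=cv2.INTER_CUBIC),alpha=1.8))
```

```text
[ 0.5607 -0.0054  0.16  ]
[0.5893 0.0238 0.11  ]
[ 0.5852 -0.0377  0.11  ]
[ 0.5241 -0.0346  0.11  ]
[0.5269 0.0277 0.11  ]
```

View pics/w4c.png

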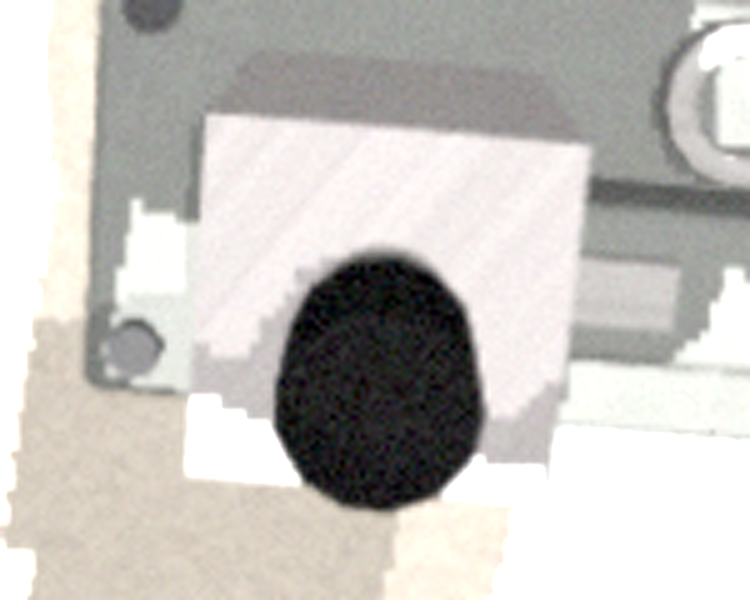

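>>> jog_arm(deltas=[0.0015, -0.002, 0.03, 0, 0, 0, -1, 0.0015, -0.002, 0.065, 0, 0, 0, -1, 0.0015, -0.002, 0.095, 0, 0, 0, -1, 0.0015, -0.002, 0.115, 0, 0, 0, -1, 0.0015, -0.002, 0.12, 0, 0, 0, -1, 0.0015, -0.002, 0.12, 0, 0, 0, -1, 0.0015, -0.002, 0.12, 0, 0, 0, 0.3, 0.0015, -0.002, 0.12, 0, 0, 0, 0.3, 0.0015, -0.002, 0.12, 0, 0, 0, 0.3, 0.0015, -0.002, 0.12, 0, 0, 0, 0.3])

```text
time_s: 10.73
position: [0.5572, -0.0055, 0.1288]
tool_rot: [[1.0, -0.0, 0.001], [-0.0, -1.0, -0.0], [0.001, 0.0, -1.0]]
ft_force: [-0.5, 0.2, -0.0]
grip_width: 0.0388
```

Run:
```python
from wr import *
s=env.observe();print(s['position'],s['grip_width'],s['ft_force'],s['wrist_torque'])
im=snap('wrist','w5')
```

```text
[ 0.55717006 -0.00551036  0.12883384] 0.03877422255987447 [-0.47730175  0.21478316 -0.04921396] [-0.00228012  0.0436126   0.02832465]
```

View pics/w5.png

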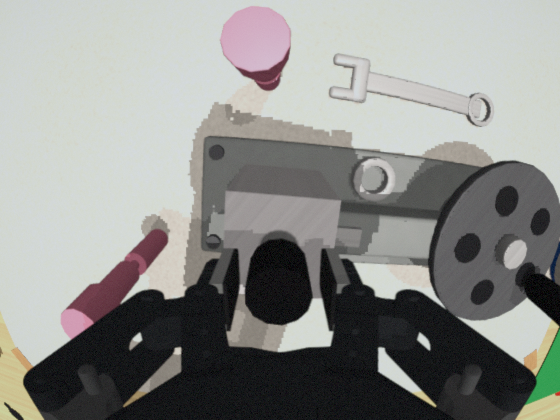

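The knob (246–313 px) is centred between the jaws. Now I'll close on it.

>>> jog_arm(deltas=[0, 0, 0, 0, 0, 0, 1, 0, 0, 0, 0, 0, 0, 1, 0, 0, 0, 0, 0, 0, 1, 0, 0, 0, 0, 0, 0, 1, 0, 0, 0, 0, 0, 0, 1, 0, 0, 0, 0, 0, 0, 1], grip_force=45)

```text
time_s: 11.28
position: [0.5573, -0.0054, 0.1288]
tool_rot: [[1.0, -0.0, 0.001], [-0.0, -1.0, -0.0], [0.001, 0.0, -1.0]]
ft_force: [-0.1, 0.1, 5.7]
grip_width: 0.0266
```

>>> jog_arm(deltas=[0, 0, -0.002, 0, 0, 0, 1, 0, 0, -0.005, 0, 0, 0, 1, 0, 0, -0.009, 0, 0, 0, 1, 0, 0, -0.014, 0, 0, 0, 1, 0, 0, -0.019, 0, 0, 0, 1, 0, 0, -0.022, 0, 0, 0, 1, 0, 0, -0.022, 0, 0, 0, 1])

```text
time_s: 11.87
position: [0.5571, -0.0054, 0.1452]
tool_rot: [[1.0, -0.0, 0.001], [-0.0, -1.0, -0.0], [0.001, 0.0, -1.0]]
ft_force: [-0.5, -0.1, -2.5]
grip_width: 0.0267
```

Lifts freely: 16.4 mm up with only about 2.5 N of weight, so it isn't blocked. I'll raise the remaining 33.6 mm.

>>> jog_arm(deltas=[0, 0, -0.003, 0, 0, 0, 1, 0, 0, -0.008, 0, 0, 0, 1, 0, 0, -0.014, 0, 0, 0, 1, 0, 0, -0.02, 0, 0, 0, 1, 0, 0, -0.027, 0, 0, 0, 1, 0, 0, -0.034, 0, 0, 0, 1, 0, 0, -0.04, 0, 0, 0, 1, 0, 0, -0.044, 0, 0, 0, 1, 0, 0, -0.045, 0, 0, 0, 1, 0, 0, -0.045, 0, 0, 0, 1, 0, 0, -0.045, 0, 0, 0, 1, 0, 0, -0.045, 0, 0, 0, 1])

```text
time_s: 12.87
position: [0.5568, -0.0054, 0.178]
tool_rot: [[1.0, -0.0, -0.001], [-0.0, -1.0, 0.0], [-0.001, -0.0, -1.0]]
ft_force: [0.4, -0.2, -2.4]
grip_width: 0.0268
```

Run:
```python
from wr import *
s=env.observe();print(s['position'],s['grip_width'],s['ft_force'],s['wrist_torque'],s['tool_rot'].round(4).tolist())
im=snap('scene','s6');im=im[100:280,160:360,::-1]
cv2.imwrite('pics/s6c.png',cv2.convertScaleAbs(cv2.resize(im,None,fx=3.3,fy=3.3,interpolation=cv2.INTER_CUBIC),alpha=1.3))
snap('wrist','w6')
```

```text
[ 0.5567589  -0.00538646  0.17804041] 0.026847249807047616 [ 0.38574722 -0.22913637 -2.35099986] [ 0.05500273 -0.03580787  0.01551482] [[1.0, -0.0003, -0.0005], [-0.0003, -1.0, 0.0001], [-0.0005, -0.0001, -1.0]]
```

View pics/s6c.png

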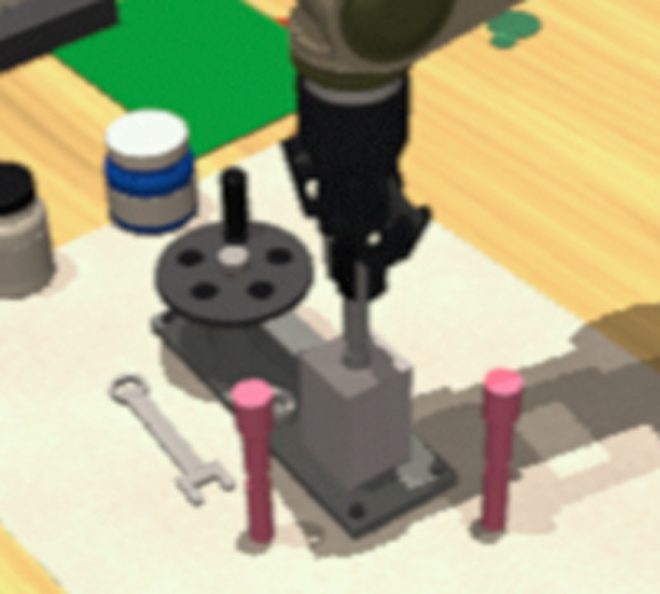

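View pics/w6.png

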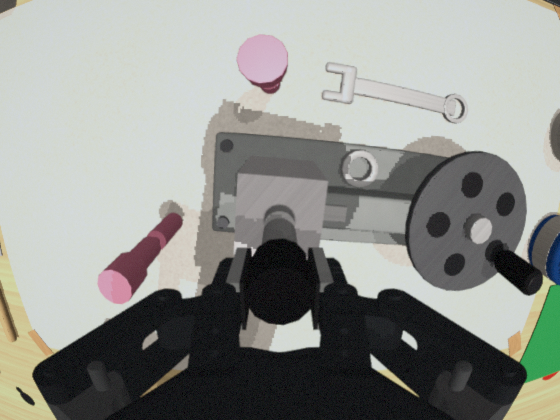

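Run:
```python
from fit import *
for z in (.11,.121,.135,.177,.209):print(z,((proj(S,np.array([.5565,-.006,z]))-[235,155])*8).round())
im=cv2.imread('pics/s6.png')[155:225,235:305]
cv2.imwrite('pics/s6d.png',cv2.convertScaleAbs(cv2.resize(im,None,fx=8,fy=8,interpolation=cv2.INTER_CUBIC),alpha=2))
print(env.observe()['time_s'],env.observe()['position'])
```

```text
0.11 [256. 427.]
0.121 [255. 400.]
0.135 [255. 365.]
0.177 [254. 256.]
0.209 [252. 170.]
12.9667 [ 0.55679976 -0.00535082  0.17806097]
```

View pics/s6d.png

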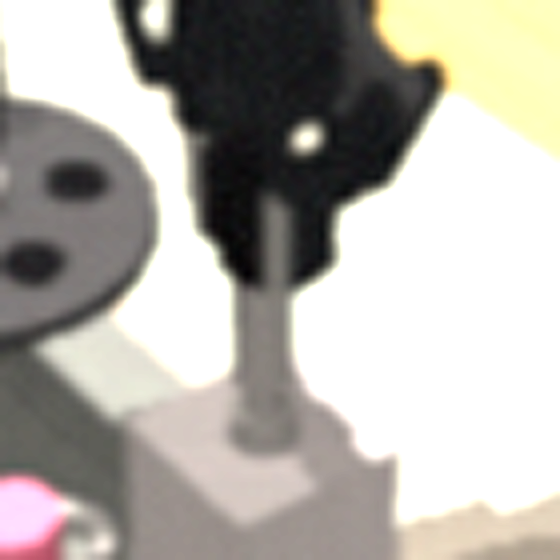

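The crop shows the steel rod upright above the tower. The wider shoulder sits at about (263,415), with the narrowing just above it, where z=0.121–0.135 projects (rows 400–365). I'll hold for a few rows and then hand in.

>>> jog_arm(deltas=[0, 0, 0, 0, 0, 0, 1, 0, 0, 0, 0, 0, 0, 1, 0, 0, 0, 0, 0, 0, 1, 0, 0, 0, 0, 0, 0, 1])

```text
time_s: 13.3
position: [0.5569, -0.0054, 0.1783]
tool_rot: [[1.0, -0.0, -0.0], [-0.0, -1.0, 0.0], [-0.0, -0.0, -1.0]]
ft_force: [0.5, -1.0, -2.3]
grip_width: 0.027
```

Run:
```python
from h import *
s=env.observe();print(s['position'],s['grip_width'],s['ft_force'],abs(s['qvel']).max())
print(close_job())
```

```text
[ 0.55687013 -0.00537666  0.17827689] 0.02703580907339976 [ 0.51874902 -1.04165387 -2.27112965] 0.12191532927044504
the job is handed in; nothing more can be done
None
```

I turned the handwheel about 412° anticlockwise (roughly 7.2 rad), let go of the crank, then gripped the black knob and drew the post up about 49.5 mm. I handed the job in at about 13.3 s, still holding it.

**Last checks:**
- **Post:** the hand was still and upright. The wrist carried about 2.3 N, matching a free post, with only about 1 N sideways. The foot should be about 45 mm below the bore's mouth.
- **Handwheel:** its angle comes from the arc the hand travelled. The wrist pictures show the crank where that puts it, at about 230°, where it started near 178°.
- **Other things:** the pictures I took showed no change in the other objects near the clamp, but I did not measure them again at the end.

**Weaker points:**
- **Neck:** it shows only faintly in the scene picture. That it stands clear of the tower rests mainly on the measured lift, and the shoulder below it appears within about 2 mm of where that lift puts it.
- **Grip:** the finger opening read 26.6 to 27.0 mm on the 28 mm knob and crept up by 0.4 mm during the hold. I saw no sign of slipping.

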